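Hang the cleaner's basket up to drain

ROBOT

A 6-joint arm with a two-finger parallel gripper is mounted at the origin on the work surface. World frame = base frame: x ahead of the robot, y to its left, z up, the work surface at z = 0. Lengths are in mm, angles in rad, forces in N, time in s.
With the tool pointing down it reaches from about 350 to 975 mm from the base axis. Payload 7.1 kg.
Tool frame: the origin (TCP) lies midway between the tips of the shut fingers; the grasp point (between the pads) lies 19 mm behind it; z points along the fingers, y is the line along which they close (so a half turn about z gives the same grasp; the last joint's range is limited). The gripper opens to 88 mm and grips with 3 to 60 N. Pads are 20 mm wide; open, the fingers measure 115 mm over their backs; the gripper's body (75 mm by 178 mm) begins 61 mm behind the grasp point.
Start: joints at [-1.214, 0.423, 1.63, -0, 1.089, -0.019], TCP at [229.402, -581.36, 222.675] pointing down, gripper open.
Joint ranges: [-3, 3], [-0.9, 2.11], [0.09, 2.58], [-1.31, 4.45], [0.11, 2.69], [-2.54, 2.54]. Speed limits (rad/s): [2.39, 2.39, 3.01, 3.14, 3.14, 3.14].

INTERFACE

Orientations are given as a rotation vector (axis times angle).
In Python, from workcell import get_obs, get_image, camera_params, close_job gives the robot as it stands.
- The arm moves only by the shell command python3 -m creep 'ROWS' [OPENING]. ROWS is a JSON object of lists of equal length, an entry for each row: "delta_pos": the shift along the tool's x, y, z in m, a list of three; "twist": the turn, a rotation vector about the tool's x, y, z in degrees, a list of three. A call has 1 to 20 rows; each row shifts and turns the commanded pose from where the row before left it, along the tool's axes as they then stand; what a row does not reach is not made up. A row lasts 1/12 s, in which the tool goes at most 41.7 mm and 7.16 degrees, less where a joint would pass 70% of its speed; a pose out of reach is approached as far as the arm can. A call with a gripper value outside its range is refused whole. OPENING is the opening, from 0 (shut) to 1 (fully open), set as the call begins (- or left out, the last holds). The fingers move at their own pace and stop on an object; the grip force is fixed at half the most. Time passes only in rows, so rows that do not move let the fingers close. It gives the time, the measured TCP pose, the force, the opening and the grip force at its end, in the units of the state.
- get_obs(): the state, without advancing time (a new reading comes with each control period).
- get_image(name): name is "scene" or "side" or "wrist"; returns (picture, depth): 420x560x3 uint8, red, green, blue; 420x560 float32, mm along the optical axis (not along the pixel's ray), 0 where there is no reading.
- camera_params(name): a dict with "camera_matrix" (3x3 intrinsics, pixels), "k1" (the pictures are not rectified: a ray, as slopes to the right and down, at radius r is drawn at 1 + k1 r^2 times it, then the intrinsics apply), "extrinsics" (4x4, takes a point from camera to world coordinates). Camera axes: x right, y down, z forward; pixel columns grow to the right and rows downward; lengths in mm; the calibration is good to about 2 mm. A picture is of the moment at which its call begins: read the wrist's pose just before it. camera_params takes no time and is no camera call; for the wrist camera it gives the pose at the moment of the call.
- close_job(): hands the job in; it is judged then, once.
The state is a dict: "t": time; "qpos": joint angles; "qvel": joint speeds; "joint_torque": joint torques, N m; "ee_pos": TCP position; "orientation": TCP orientation; "ft_force": force on the tool from outside, world axes, zero at the start; "moment": the same for the moment, N m; "width": finger opening in mm; "grasp_force": force on a finger pad.
Only numpy, scipy, OpenCV 4.12 (cv2) and the standard library are available. Lean on these libraries where they do the work, as an engineer would, in place of code of your own. Each camera call takes 0.05 s, during which the arm holds its last target. There are 200 camera calls.

TASK

Lift the wire basket out of the ultrasonic cleaner and hang it by its blue handle on the red hook of the draining stand, so that it hangs free below the wire shelf and has stopped swinging by the time you finish. Leave the other things on the bench where they are.

Things in the scene. Friction and masses are not known exactly. Their poses are not given: they have to be found in the camera images.
- basket: Loose steel wire basket, 85 (x) by 125 (y) by 50 mm high, about 0.25 kg, with a rigid upright blue handle of 10 mm round bar in its own y-z plane: uprights at y = +-58 up to z = 125, sloping in to a straight level top bar from y = -45 to +45 mm, centre line at z = 150 mm. Origin: centre of the underside, z up. It starts in the cleaner's tank.
- bail (a point): Centre of the straight top bar of the basket's blue handle (on the bar's centre line, 150 mm above the basket's underside); its y axis runs along the bar.
- cleaner: White ultrasonic cleaner, fixed: 170 (x) by 220 (y) by 120 mm high, blue control panel on its -x face, open tank 110 (x) by 150 (y) mm in its top, 70 mm deep (floor 50 mm, rim 120 mm above the bench). Origin: centre of the underside. The basket stands on the tank floor; its handle rises to about 205 mm over the bench.
- stand: Draining stand, fixed; origin on the bench, front = -x. In mm: grey drip tray x -150..50, y +-115, 22 high; two 14 mm posts at x 30, y +-95; 10 mm cross bar between them at z 190; from its middle the red hook, an 8 mm rod, runs level to x -85 and turns up. A wire shelf at z 390 (x -50..110, y +-115) covers the hook, so the gripper must lean back 30 to 45 degrees towards -x.
- hook_seat (a point): Middle of the hook's level part, on the rod's centre line: stand x = -60, y = 0, z = 190 mm; axes as the stand's (hook points to -x). A handle bar resting here has its centre line 9 mm higher.
- hook_tip (a point): Upturned end of the red hook (rod centre line): stand x = -97, y = 0, z = 215 mm; the rounded end reaches 4 mm further.
- wax_tin: Bystander: pink round wax disc, 84 mm across, 22 mm high. Origin: centre of the underside.
- flask: Bystander: closed brass flask, round, 90 mm across, 59 mm high. Origin: centre of the underside.
- bottle: Bystander: white bottle with red cap, 56 mm across, 130 mm high. Origin: centre of the underside.
Things that resemble listed ones, but are neither listed nor needed, are in the scene too. Leave any orange or purple look-alike of the basket alone.

How it is judged (in metres and radians):
On the way:
1. the basket is lifted clear of the cleaner's tank (z of basket in the frame of cleaner above 0.11 m), for 0.1 s.
At the end, for the whole second after the job is handed in: The basket hangs still on the hook: its bar's middle is from 40 mm before to 60 mm behind hook_seat, within 45 mm sideways and -12 to +25 mm in height; the stand carries it, tilted under 0.5 rad, slower than 0.06 m/s and 0.6 rad/s (x of bail in the frame of hook_seat between -0.04 and 0.06 m and y of bail in the frame of hook_seat between -0.045 and 0.045 m and z of bail in the frame of hook_seat between -0.012 and 0.025 m and contact force between basket and stand above 0.8 N and angle between basket's own z axis and vertical below 0.5 rad and linear speed of basket below 0.06 m/s and angular speed of basket below 0.6 rad/s); the robot touches nothing.
It fails at once if a bystander (wax disc, flask or bottle) is moved by more than 30 mm (distance of any of wax_tin, flask, bottle from where it was at the start of the episode above 0.03 m).
It also fails if it takes over 58 s, if anything falls off the work surface, if the arm or the gripper's body presses on something with over 40 N, if the wrist force passes 120 N, or if a joint passes its speed limit or range.

## Working session

There is one attempt and no reset: what is moved stays moved. The work goes in short steps, Python scripts to look and compute and a shell command to move; the robot and the scene stay as the last step left them, time stands still between calls to the robot, and variables do not carry over. Pictures are saved under pics/ and viewed, at most 10 in all, crops included, and the job is handed in when it is done.

```bash
mkdir -p pics; ls
cat > h.py <<'E'
import numpy as np,cv2
from workcell import *
def grab(n,fn):
    P=camera_params(n); im,d=get_image(n)
    cv2.imwrite(f'pics/{fn}.png',im[:,:,::-1]); np.savez(f'pics/{fn}.npz',im=im,d=d,K=P['camera_matrix'],k1=P['k1'],E=P['extrinsics'])
def load(fn): return np.load(f'pics/{fn}.npz')
def ray(f,u,v):
    K=f['K']; p=cv2.undistortPoints(np.array([[[u,v]]],float),K,np.array([float(f['k1']),0,0,0]))[0,0]
    # model: drawn = (1+k1 r^2)*true
    E=f['E']; return E[:3,3],E[:3,:3]@np.array([p[0],p[1],1.])
def onz(f,u,v,z):
    o,d=ray(f,u,v); return o+d*(z-o[2])/d[2]
def dep(f,u,v):
    o,d=ray(f,u,v); return o+d*float(f['d'][int(round(v)),int(round(u))])
def cross(f,a,g,b):
    o,d=ray(f,*a);p,e=ray(g,*b)
    s=np.linalg.lstsq(np.c_[d,-e],p-o,rcond=None)[0]
    A=o+d*s[0];B=p+e*s[1]; return (A+B)/2,np.linalg.norm(A-B)
E
python3 - <<'E'
from h import *
for n in('scene','side'): grab(n,n+'0')
a=get_obs();print(a['ee_pos'],a['orientation'],a['width'])
for n in('scene','side'):print(np.round(load(n+'0')['E'],2).tolist())
E
```

```text
pics
[ 229.25725385 -580.91404535  221.98859568] [-3.08498418e+00 -5.86575401e-01  2.97866412e-04] 87.5344833439949
[[-0.5, 0.72, -0.48, 1236.87], [0.86, 0.42, -0.27, 214.55], [0.01, -0.55, -0.83, 1292.3], [0.0, 0.0, 0.0, 1.0]]
[[-0.96, -0.17, 0.23, 188.63], [-0.28, 0.58, -0.76, 1118.81], [-0.01, -0.8, -0.6, 1134.27], [0.0, 0.0, 0.0, 1.0]]
```

View pics/scene0.png

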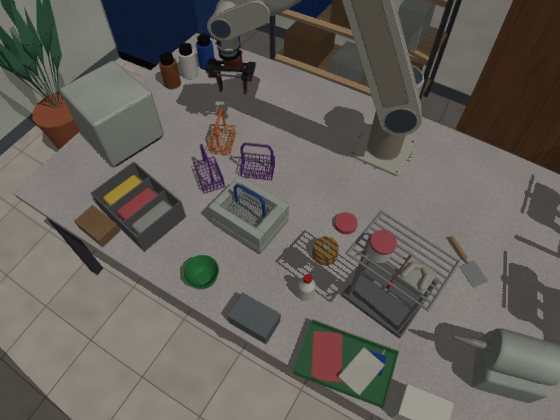

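View pics/side0.png

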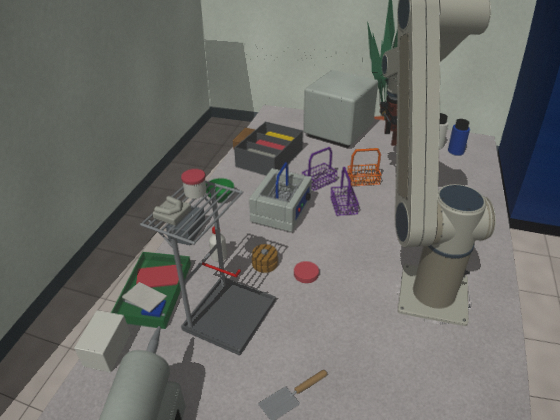

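The scene view shows the blue-handled basket in the white cleaner at (249,203), and the side view has it at (285,183). The look-alikes in the scene view are orange at (220,135) and purple at (208,172) and (258,162). Only the one in the cleaner has a blue handle, so that is the target. The red hook is at scene (400,270) and side (222,270). I'll confirm with enlarged crops and take mask measurements.

Run:
```python
from h import *
s,t=load('scene0'),load('side0')
def crop(f,x,y,w=100,h=75): return cv2.resize(f['im'][y:y+h,x:x+w,::-1],(400,300),interpolation=cv2.INTER_CUBIC)
cv2.imwrite('pics/c1.png',np.vstack([np.hstack([crop(s,200,170),crop(t,235,150)]),np.hstack([crop(s,350,235),crop(t,180,225)])]))
for n,f,b,r in(('scene',s,(225,175,280,225),(380,250,420,292)),('side',t,(265,155,300,215),(195,255,245,285))):
    hsv=cv2.cvtColor(f['im'],cv2.COLOR_RGB2HSV)
    for c,bb in(('blue',b),('red',r)):
        H=hsv[...,0].astype(int);m=(hsv[...,1]>120)&(hsv[...,2]>50)
        m&= ((H>100)&(H<125)) if c=='blue' else ((H<6)|(H>174))
        mm=np.zeros_like(m);mm[bb[1]:bb[3],bb[0]:bb[2]]=m[bb[1]:bb[3],bb[0]:bb[2]]
        v,u=np.nonzero(mm)
        print(n,c,len(u))
        P=np.array([dep(f,a,b) for a,b in zip(u,v)])
        i=np.argsort(u)[::max(1,len(u)//14)]
        for k in i: print(u[k],v[k],P[k].round().tolist())
```

```text
scene blue 165
234 187 [593.0, -333.0, 187.0]
235 191 [591.0, -333.0, 162.0]
235 200 [595.0, -336.0, 111.0]
236 194 [589.0, -333.0, 142.0]
237 185 [591.0, -322.0, 203.0]
241 186 [591.0, -306.0, 208.0]
245 188 [589.0, -291.0, 206.0]
248 192 [598.0, -274.0, 205.0]
252 194 [595.0, -260.0, 201.0]
256 194 [591.0, -247.0, 205.0]
259 195 [591.0, -236.0, 208.0]
261 201 [595.0, -227.0, 185.0]
262 207 [599.0, -221.0, 160.0]
263 203 [594.0, -220.0, 178.0]
264 208 [593.0, -217.0, 150.0]
scene red 86
380 250 [729.0, 189.0, 454.0]
381 253 [731.0, 194.0, 448.0]
383 253 [729.0, 198.0, 448.0]
384 250 [722.0, 197.0, 451.0]
386 253 [726.0, 204.0, 450.0]
387 253 [724.0, 206.0, 449.0]
388 250 [719.0, 205.0, 455.0]
388 284 [663.0, 245.0, 196.0]
389 284 [664.0, 248.0, 201.0]
391 281 [651.0, 249.0, 198.0]
392 279 [642.0, 250.0, 196.0]
393 281 [645.0, 255.0, 192.0]
396 275 [625.0, 255.0, 197.0]
401 268 [596.0, 260.0, 196.0]
409 257 [684.0, 257.0, 410.0]
side blue 116
276 189 [595.0, -213.0, 155.0]
276 183 [597.0, -218.0, 178.0]
276 181 [598.0, -224.0, 182.0]
277 194 [594.0, -221.0, 127.0]
277 186 [592.0, -214.0, 168.0]
277 193 [591.0, -210.0, 140.0]
279 174 [591.0, -237.0, 205.0]
281 170 [593.0, -269.0, 202.0]
283 167 [590.0, -285.0, 206.0]
285 163 [590.0, -313.0, 206.0]
286 166 [586.0, -311.0, 195.0]
286 170 [590.0, -328.0, 166.0]
286 184 [591.0, -332.0, 99.0]
287 170 [588.0, -332.0, 164.0]
287 183 [588.0, -336.0, 102.0]
side red 117
202 263 [679.0, 248.0, 191.0]
206 264 [663.0, 255.0, 198.0]
209 266 [654.0, 256.0, 194.0]
211 267 [646.0, 259.0, 195.0]
214 268 [636.0, 260.0, 195.0]
217 269 [627.0, 261.0, 194.0]
219 270 [623.0, 258.0, 189.0]
222 270 [612.0, 261.0, 194.0]
225 270 [604.0, 258.0, 194.0]
227 273 [595.0, 265.0, 191.0]
230 272 [589.0, 258.0, 190.0]
232 273 [581.0, 263.0, 193.0]
235 276 [570.0, 270.0, 191.0]
237 273 [562.0, 272.0, 207.0]
239 271 [555.0, 274.0, 219.0]
```

View pics/c1.png

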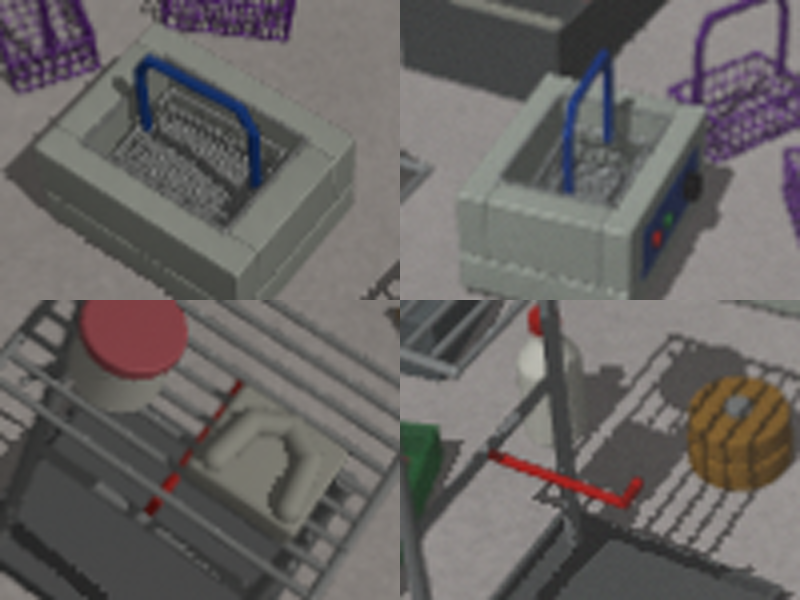

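Both views confirm the target: the blue-handled basket is in the white cleaner, and the red rod with the upturned end is the hook. Next I'll triangulate both and locate the bystanders.

```bash
cat >> h.py <<'E'
def mask(f,box,lo,hi,s=120,v=50):
    h=cv2.cvtColor(f['im'],cv2.COLOR_RGB2HSV);H=(h[...,0].astype(int)+90)%180  # shifted hue
    m=(H>=lo)&(H<=hi)&(h[...,1]>s)&(h[...,2]>v);o=np.zeros_like(m);x,y,X,Y=box;o[y:Y,x:X]=m[y:Y,x:X];return o
def uv(m): v,u=np.nonzero(m);return np.c_[u,v].astype(float)
def goal(p,yaw,lean):
    """tool pose: z leans (deg) pointing to +x' of a frame turned by yaw (deg); p = grasp point. prints tool-frame move from present"""
    from scipy.spatial.transform import Rotation as R
    a,l=np.radians([yaw,lean]);ex=np.array([np.cos(a),np.sin(a),0]);x=np.array([-np.sin(a),np.cos(a),0])
    z=ex*np.sin(l)-np.array([0,0,1])*np.cos(l);G=np.c_[x,np.cross(z,x),z]
    o=get_obs();C=R.from_rotvec(o['orientation']).as_matrix()
    tw=np.degrees(R.from_matrix(C.T@G).as_rotvec());d=np.array(p)+19*z-o['ee_pos']
    print('t',round(o['t'],2),'F',o['ft_force'].round(1) if hasattr(o['ft_force'],'round') else o['ft_force'],'w',round(o['width'],1),'\nee',np.round(o['ee_pos'],1),'twist',tw.round(1),'world d',d.round(1),'tool d now',(C.T@d).round(1),'tool d after turn',(G.T@d).round(1));print('G',G.round(3).tolist())
E
python3 - <<'E'
from h import *
s,t=load('scene0'),load('side0')
def line(p): 
    a=cv2.fitLine(p.astype(np.float32),cv2.DIST_HUBER,0,.01,.01).ravel();return a[2:],a[:2]
def tri(fs,ps,ft,pt):  # sweep points on line in fs, meet plane of line in ft
    c,d=line(pt);o,r1=ray(ft,*(c-20*d));_,r2=ray(ft,*(c+20*d));n=np.cross(r1,r2)
    c2,d2=line(ps);k=(ps-c2)@d2;out=[]
    for q in np.linspace(k.min(),k.max(),5):
        oo,r=ray(fs,*(c2+q*d2));out.append(oo+r*(n@(o-oo))/(n@r))
    return np.array(out)
b1=uv(mask(s,(225,175,280,225),10,35));b2=uv(mask(t,(265,155,300,215),10,35))
# top-bar pixels: those whose depth height>196
f=lambda F,p:np.array([q for q in p if dep(F,*q)[2]>197])
b1,b2=f(s,b1),f(t,b2)
print('bar scene->side\n',tri(s,b1,t,b2).round(1),'\nbar side->scene\n',tri(t,b2,s,b1).round(1))
for F,b in((s,b1),(t,b2)):
    P=np.array([dep(F,*q) for q in b]);print('depth med',np.median(P,0).round(1),'y',P[:,1].min(),P[:,1].max())
g=lambda F,p:np.array([q for q in p if 180<dep(F,*q)[2]<203])
h1=g(s,uv(mask(s,(380,260,420,292),84,96)));h2=g(t,uv(mask(t,(195,255,236,285),84,96)))
H=tri(t,h2,s,h1);print('hook side->scene\n',H.round(1));print('hook scene->side\n',tri(s,h1,t,h2).round(1))
l,d=line(h2);print('side line',l,d,len(h1),len(h2))
tp=uv(mask(t,(234,255,250,285),84,96));print('tip px',tp.tolist())
for v in (t,s):print()
for n,F,x,y in(('wax s',s,346,222),('wax t',t,307,271),('flask s',s,326,244),('flask t',t,265,252),('cap s',s,307,280),('cap t',t,214,231),('cleaner rim',s,222,218),('purple1',s,205,150),('purple2',s,258,146),('orange',s,220,112)):print(n,dep(F,x,y).round())
E
```

```text
bar scene->side
 [[ 588.6 -327.6  201.3]
 [ 590.  -301.3  201.7]
 [ 591.3 -275.3  202.1]
 [ 592.7 -249.7  202.5]
 [ 594.  -224.5  203. ]] 
bar side->scene
 [[ 594.5 -215.3  203.1]
 [ 593.1 -240.9  202.7]
 [ 591.7 -267.1  202.3]
 [ 590.3 -293.9  201.8]
 [ 588.9 -321.4  201.4]]
depth med [ 593.1 -273.1  204.3] y -326.07581544362836 -225.54288527174853
depth med [ 590.8 -264.8  205.4] y -312.8226750277379 -221.5073565316443
hook side->scene
 [[680.4 245.9 188.6]
 [652.7 250.  188.1]
 [625.4 254.1 187.6]
 [598.5 258.1 187. ]
 [572.1 262.1 186.4]]
hook scene->side
 [[671.9 247.1 188.3]
 [646.1 250.9 187.8]
 [619.7 254.9 187.2]
 [592.8 258.9 186.7]
 [565.4 263.1 186.2]]
side line [219.32764 269.3896 ] [0.93972427 0.3419332 ] 33 98
tip px [[239.0, 269.0], [238.0, 270.0], [239.0, 270.0], [240.0, 270.0], [237.0, 271.0], [238.0, 271.0], [239.0, 271.0], [240.0, 271.0], [237.0, 272.0], [238.0, 272.0], [239.0, 272.0], [236.0, 273.0], [237.0, 273.0], [238.0, 273.0], [234.0, 274.0], [235.0, 274.0], [236.0, 274.0], [237.0, 274.0], [234.0, 275.0], [235.0, 275.0], [236.0, 275.0], [237.0, 275.0], [234.0, 276.0], [235.0, 276.0], [236.0, 276.0]]


wax s [424.  23.  25.]
wax t [417.  32.  25.]
flask s [560.   7.  58.]
flask t [567.  15.  57.]
cap s [742.  26. 131.]
cap t [737.  35. 125.]
cleaner rim [ 676. -336.  105.]
purple1 [ 386. -639.    0.]
purple2 [ 255. -460.    0.]
orange [ 294. -606.  154.]
```

```bash
python3 -m creep '{"delta_pos":[[0,0,-0.035],[0,0,-0.035],[0,0,-0.035],[0,0,-0.035]],"twist":[[0,0,0],[0,0,0],[0,0,0],[0,0,0]]}' 1; python3 -c "
from h import *
goal((591,-303,202.5),-3,38)"
```

```text
t: 0.43
ee_pos: [229.2, -580.8, 363.6]
orientation: [-3.085, -0.587, 0.0]
ft_force: [0.8, -0.2, -0.7]
width: 87.6
grasp_force: 0.0
t 0.43 F [ 0.8 -0.2 -0.7] w 87.6 
ee [ 229.2 -580.8  363.6] twist [-33.8  21.6 -63. ] world d [ 373.5  277.2 -176.1] tool d now [ 449.2 -120.6  176.3] tool d after turn [296.4 174.  359.5]
G [[0.052, 0.787, 0.615], [0.999, -0.041, -0.032], [0.0, 0.616, -0.788]]
```

```bash
python3 -m creep '{"delta_pos":[[0,0,0],[0,0,0],[0,0,0],[0,0,0],[0,0,0],[0,0,0],[0,0,0],[0,0,0],[0,0,0],[0,0,0],[0,0,0],[0,0,0],[0,0,0]],"twist":[[-2.6,1.66,-4.85],[-2.6,1.66,-4.85],[-2.6,1.66,-4.85],[-2.6,1.66,-4.85],[-2.6,1.66,-4.85],[-2.6,1.66,-4.85],[-2.6,1.66,-4.85],[-2.6,1.66,-4.85],[-2.6,1.66,-4.85],[-2.6,1.66,-4.85],[-2.6,1.66,-4.85],[-2.6,1.66,-4.85],[-2.6,1.66,-4.85]]}'; python3 -c "
from h import *
goal((591,-303,202.5),-3,38)"
```

```text
t: 1.52
ee_pos: [229.2, -581.1, 362.6]
orientation: [1.873, 1.788, 0.614]
ft_force: [-0.7, 0.1, 0.2]
width: 87.9
grasp_force: 0.0
t 1.52 F [-0.7  0.1  0.2] w 87.9 
ee [ 229.2 -581.1  362.6] twist [0.2 0.  0.4] world d [ 373.5  277.4 -175. ] tool d now [295.6 175.6 359. ] tool d after turn [296.6 174.7 358.6]
G [[0.052, 0.787, 0.615], [0.999, -0.041, -0.032], [0.0, 0.616, -0.788]]
```

Now I'll move to a pre-grasp point 100 mm short of the bar, then look with the wrist camera.

```bash
python3 -m creep '{"delta_pos":[[0.0247,0.0146,0.0216],[0.0247,0.0146,0.0216],[0.0247,0.0146,0.0216],[0.0247,0.0146,0.0216],[0.0247,0.0146,0.0216],[0.0247,0.0146,0.0216],[0.0247,0.0146,0.0216],[0.0247,0.0146,0.0216],[0.0247,0.0146,0.0216],[0.0247,0.0146,0.0216],[0.0247,0.0146,0.0216],[0.0247,0.0146,0.0216],[0,0,0],[0,0,0]],"twist":[[0,0,0],[0,0,0],[0,0,0],[0,0,0],[0,0,0],[0,0,0],[0,0,0],[0,0,0],[0,0,0],[0,0,0],[0,0,0],[0,0,0],[0,0,0],[0,0,0]]}'
python3 - <<'E'
from h import *
goal((591,-303,202.5),-3,38)
grab('wrist','w1')
f=load('w1');p=uv(mask(f,(0,0,560,420),10,35));P=np.array([dep(f,*q) for q in p])
k=(P[:,2]>196)&(P[:,2]<225)
print(len(p),k.sum(),np.median(P[k],0).round(1),np.ptp(P[k],0).round(),P[k].min(0).round(),P[k].max(0).round())
E
```

```text
t: 2.68
ee_pos: [542.6, -298.6, 264.7]
orientation: [1.877, 1.791, 0.614]
ft_force: [-0.4, -0.1, -0.1]
width: 87.7
grasp_force: 0.0
t 2.68 F [-0.4 -0.1 -0.1] w 87.7 
ee [ 542.6 -298.6  264.7] twist [-0.1 -0.1  0.3] world d [ 60.1  -5.  -77.2] tool d now [-2.   0.1 97.9] tool d after turn [-1.8 -0.  97.9]
G [[0.052, 0.787, 0.615], [0.999, -0.041, -0.032], [0.0, 0.616, -0.788]]
4456 1466 [ 587.5 -272.5  202.8] [ 13. 103.   9.] [ 582. -328.  196.] [ 596. -226.  205.]
```

View pics/w1.png

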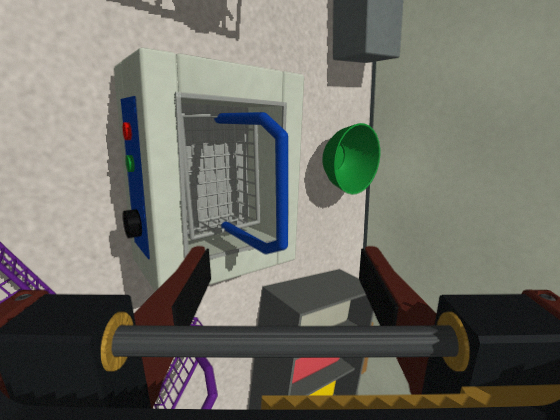

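The wrist view shows the bar upright at column 282, rows 120–250, between the finger columns (205 and 365). The measured bar (590, -275, 203) agrees with the triangulation. I'll go in and close.

```bash
python3 -m creep '{"delta_pos":[[0,0,0.025],[0,0,0.025],[0,0,0.024],[0,0,0.024],[0,0,0]],"twist":[[0,0,0],[0,0,0],[0,0,0],[0,0,0],[0,0,0]]}' && python3 -m creep '{"delta_pos":[[0,0,0],[0,0,0],[0,0,0],[0,0,0],[0,0,0],[0,0,0],[0,0,0],[0,0,0],[0,0,0],[0,0,0]],"twist":[[0,0,0],[0,0,0],[0,0,0],[0,0,0],[0,0,0],[0,0,0],[0,0,0],[0,0,0],[0,0,0],[0,0,0]]}' 0; python3 -c "
from h import *
goal((591,-303,352.5),-3,38)"
```

```text
t: 3.15
ee_pos: [601.7, -305.1, 185.2]
orientation: [1.883, 1.786, 0.612]
ft_force: [-0.3, 0.9, 1.0]
width: 87.7
grasp_force: 0.0
t: 3.98
ee_pos: [602.1, -304.1, 188.4]
orientation: [1.878, 1.786, 0.613]
ft_force: [-0.6, -0.6, 1.4]
width: 24.4
grasp_force: 0.0
t 3.98 F [-0.6 -0.6  1.4] w 24.4 
ee [ 602.1 -304.1  188.4] twist [0.  0.1 0.1] world d [  0.5   0.4 149.1] tool d now [ 1.000e-01  9.220e+01 -1.172e+02] tool d after turn [   0.5   92.2 -117.2]
G [[0.052, 0.787, 0.615], [0.999, -0.041, -0.032], [0.0, 0.616, -0.788]]
```

Still closing, so I'll wait.

```bash
python3 -m creep '{"delta_pos":[[0,0,0],[0,0,0],[0,0,0],[0,0,0],[0,0,0]],"twist":[[0,0,0],[0,0,0],[0,0,0],[0,0,0],[0,0,0]]}' 0
```

```text
t: 4.4
ee_pos: [601.9, -304.0, 188.1]
orientation: [1.879, 1.786, 0.612]
ft_force: [-0.2, 0.1, -1.5]
width: 9.1
grasp_force: 30.0
```

```bash
python3 -m creep '{"delta_pos":[[0,0.003,-0.004],[0,0.005,-0.0064],[0,0.0066,-0.0084],[0,0.0066,-0.0084],[0,0.0066,-0.0084],[0,0.0066,-0.0084],[0,0.0066,-0.0084],[0,0.0066,-0.0084],[0,0.0066,-0.0084],[0,0.0066,-0.0084],[0,0.0066,-0.0084],[0,0.0066,-0.0084],[0,0.0066,-0.0084],[0,0.003,-0.004],[0,0,0],[0,0,0],[0,0,0]],"twist":[[0,0,0],[0,0,0],[0,0,0],[0,0,0],[0,0,0],[0,0,0],[0,0,0],[0,0,0],[0,0,0],[0,0,0],[0,0,0],[0,0,0],[0,0,0],[0,0,0],[0,0,0],[0,0,0],[0,0,0]]}'
python3 - <<'E'
from h import *
goal((470,254,330),-3,38)
goal((470,254,330),-8.5,38)
grab('side','side1');grab('wrist','w2')
a=load('side1')['im'][110:230,220:380,::-1];b=load('w2')['im'][:,:,::-1]
cv2.imwrite('pics/v2.png',np.hstack([cv2.resize(a,(400,300)),cv2.resize(b,(400,300))]))
E
```

```text
t: 5.82
ee_pos: [601.8, -303.5, 323.1]
orientation: [1.879, 1.787, 0.612]
ft_force: [-0.9, 0.2, -3.7]
width: 9.2
grasp_force: 30.0
t 5.82 F [-0.9  0.2 -3.7] w 9.2 
ee [ 601.8 -303.5  323.1] twist [-0.1  0.   0.1] world d [-120.1  556.9   -8. ] tool d now [ 550.  -121.4  -85.7] tool d after turn [ 549.8 -122.4  -85.4]
G [[0.052, 0.787, 0.615], [0.999, -0.041, -0.032], [0.0, 0.616, -0.788]]
t 5.82 F [-0.9  0.2 -3.7] w 9.2 
ee [ 601.8 -303.5  323.1] twist [-0.1 -3.3  4.5] world d [-120.2  555.8   -8. ] tool d now [ 548.9 -121.4  -85.7] tool d after turn [ 531.9 -163.3 -117.4]
G [[0.148, 0.779, 0.609], [0.989, -0.116, -0.091], [0.0, 0.616, -0.788]]
```

View pics/v2.png

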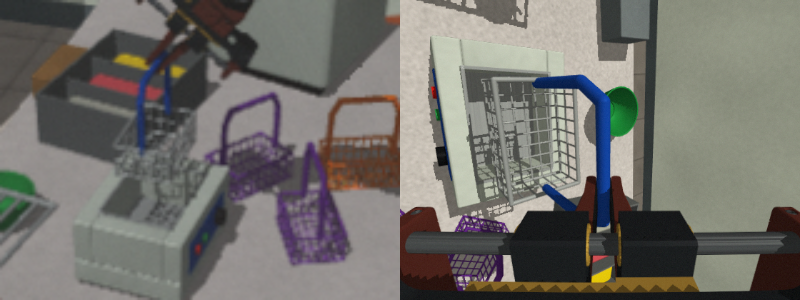

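The basket is clear of the tank, upright, and gripped off-centre at y = -28 mm of the bar. Now I'll turn it to the hook's yaw and carry it in front of the stand.

```bash
python3 -m creep '{"delta_pos":[[0,0,0],[0,0,0],[0.01,-0.0051,-0.0036],[0.01,-0.0051,-0.0036],[0.02,-0.0102,-0.0073],[0.02,-0.0102,-0.0073],[0.02,-0.0102,-0.0073],[0.02,-0.0102,-0.0073],[0.02,-0.0102,-0.0073],[0.02,-0.0102,-0.0073],[0.02,-0.0102,-0.0073],[0.02,-0.0102,-0.0073],[0.02,-0.0102,-0.0073],[0.02,-0.0102,-0.0073],[0.02,-0.0102,-0.0073],[0.02,-0.0102,-0.0073],[0.02,-0.0102,-0.0073],[0.02,-0.0102,-0.0073],[0.024,0,0],[0.024,0,0]],"twist":[[0,-1.65,2.25],[0,-1.65,2.25],[0,0,0],[0,0,0],[0,0,0],[0,0,0],[0,0,0],[0,0,0],[0,0,0],[0,0,0],[0,0,0],[0,0,0],[0,0,0],[0,0,0],[0,0,0],[0,0,0],[0,0,0],[0,0,0],[0,0,0],[0,0,0]]}' && python3 -m creep '{"delta_pos":[[0.024,0,0],[0.024,0,0],[0.024,0,0],[0.024,0,0],[0.022,0,0],[0.02,0,0],[0.015,0,0],[0.01,0,0],[0.008,0,0],[0.006,0,0],[0.002,0,0],[0,0,0],[0,0,0]],"twist":[[0,0,0],[0,0,0],[0,0,0],[0,0,0],[0,0,0],[0,0,0],[0,0,0],[0,0,0],[0,0,0],[0,0,0],[0,0,0],[0,0,0],[0,0,0]]}'
python3 - <<'E'
from h import *
goal((483,247.5,252),-8.5,38)
grab('side','side2');grab('wrist','w3')
a=load('side2')['im'][170:350,140:380,::-1];b=load('w3')['im'][:,:,::-1]
cv2.imwrite('pics/v3.png',np.hstack([cv2.resize(a,(400,300)),cv2.resize(b,(400,300))]))
E
```

```text
t: 7.58
ee_pos: [465.9, 69.0, 315.8]
orientation: [1.954, 1.684, 0.58]
ft_force: [0.4, -0.2, -2.7]
width: 9.0
grasp_force: 30.0
t: 8.67
ee_pos: [494.2, 244.6, 316.1]
orientation: [1.954, 1.683, 0.579]
ft_force: [-0.3, -0.0, -3.2]
width: 9.2
grasp_force: 30.0
t 8.67 F [-0.3 -0.  -3.2] w 9.2 
ee [494.2 244.6 316.1] twist [-0.  0. -0.] world d [  0.4   1.2 -79.1] tool d now [  1.2 -48.5  62.4] tool d after turn [  1.2 -48.5  62.4]
G [[0.148, 0.779, 0.609], [0.989, -0.116, -0.091], [0.0, 0.616, -0.788]]
```

View pics/v3.png

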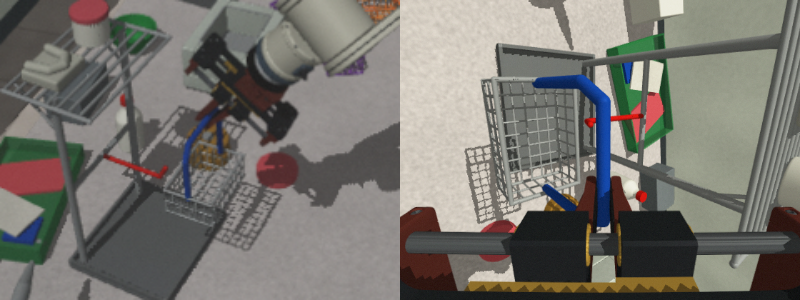

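The basket is upright in front of the stand. The hook (half-scale wrist view, about (592,121) to (645,115)) is at right angles to the bar and near its middle. I'll refine the hook's position from this view.

Run:
```python
from h import *
f=load('w3');t=load('side2')
p=uv(mask(f,(250,140,350,195),84,96));P=np.array([dep(f,*q) for q in p])
i=np.argsort(p[:,0])
for k in i[::max(1,len(i)//12)]:print(p[k],P[k].round(1))
q=uv(mask(t,(195,250,250,290),84,96))
tip_t=q[q[:,0]>=q[:,0].max()-1].mean(0);print('side tip',tip_t,'at z217',onz(t,*tip_t,217).round(1))
w=p[p[:,0]<=p[:,0].min()+8].mean(0);print('w tip',w,cross(f,w,t,tip_t),onz(f,*w,217).round(1))
b=uv(mask(f,(150,100,320,320),10,35));B=np.array([dep(f,*k) for k in b]);m=B[:,2]>326
print('bar',np.median(B[m],0).round(1),B[m].min(0).round(),B[m].max(0).round())
r=p[(p[:,0]>300)].astype(float);c=r.mean(0);print('level pts',c)
x=r[:,0];A=np.polyfit(x,r[:,1],1)
for u in (x.min(),x.max()):print(onz(f,u,np.polyval(A,u),190).round(1))
```

```text
[258. 168.] [563.1 268.1 189.2]
[266. 176.] [553.1 266.7 216.9]
[296. 166.] [607.4 259.6 193.8]
[309. 162.] [628.2 258.7 191.5]
[321. 160.] [793.2 205.2  37.4]
[327. 176.] [828.2 161.6  14.5]
[330. 153.] [841.7 205.4  13.5]
[332. 154.] [846.3 202.4  14.4]
[333. 193.] [842.  121.   14.6]
[336. 143.] [863.3 220.7  10.7]
[345. 179.] [880.9 140.7  14.4]
[347. 154.] [891.7 192.2  13.3]
[349. 166.] [895.6 165.5  14. ]
side tip [239.33333333 270.5       ] at z217 [555.3 269.8 217. ]
w tip [262.90909091 170.69318182] (array([553.28714855, 271.23755321, 216.66277997]), np.float64(4.341964385931438)) [550.6 272.3 217. ]
bar [486.1 280.2 331.5] [407. 222. 326.] [498. 340. 443.]
level pts [331.64454976 165.30924171]
[617.2 255.3 190. ]
[695.4 239.5 190. ]
```

The tip is at (553.5, 269, 217), so the seat is at about (590, 262, 190). For shelf clearance I'll lean 6° more, then descend in front of the hook.

```bash
python3 -c "
from h import *
goal((483,247.5,240),-8.5,44)"
```

```text
t 8.77 F [-0.3  0.4 -2.9] w 9.3 
ee [494.3 244.5 316.2] twist [-6.   0.  -0.1] world d [  1.8   1.1 -89.8] tool d now [  1.3 -54.1  71.8] tool d after turn [  1.3 -61.3  65.7]
G [[0.148, 0.711, 0.687], [0.989, -0.106, -0.103], [0.0, 0.695, -0.719]]
```

```bash
python3 -m creep '{"delta_pos":[[0,0,0],[0,0,0],[0,0,0],[0,0,0],[0,-0.003,0.003],[0,-0.0065,0.007],[0,-0.0065,0.007],[0,-0.0065,0.007],[0,-0.0065,0.007],[0,-0.0065,0.007],[0,-0.0065,0.007],[0,-0.0065,0.007],[0,-0.0065,0.007],[0,-0.004,0.0045],[0,-0.002,0.002],[0,0,0],[0,0,0]],"twist":[[-1.5,0,0],[-1.5,0,0],[-1.5,0,0],[-1.5,0,0],[0,0,0],[0,0,0],[0,0,0],[0,0,0],[0,0,0],[0,0,0],[0,0,0],[0,0,0],[0,0,0],[0,0,0],[0,0,0],[0,0,0],[0,0,0]]}'
python3 - <<'E'
from h import *
c=np.array([588,262,240])-28*np.array([.148,.989,0])
goal(c,-8.5,44)
grab('side','side3')
a=load('side3')['im'][170:320,160:360,::-1]
cv2.imwrite('pics/v4.png',cv2.resize(a,(800,600)))
E
```

```text
t: 10.18
ee_pos: [496.2, 245.0, 226.8]
orientation: [1.88, 1.619, 0.655]
ft_force: [1.0, 0.2, -3.5]
width: 9.1
grasp_force: 30.0
t 10.18 F [ 1.   0.2 -3.5] w 9.1 
ee [496.2 245.  226.8] twist [ 0. -0. -0.] world d [100.7 -12.6  -0.5] tool d now [ 2.5 72.6 70.8] tool d after turn [ 2.4 72.6 70.8]
G [[0.148, 0.711, 0.687], [0.989, -0.106, -0.103], [0.0, 0.695, -0.719]]
```

View pics/v4.png

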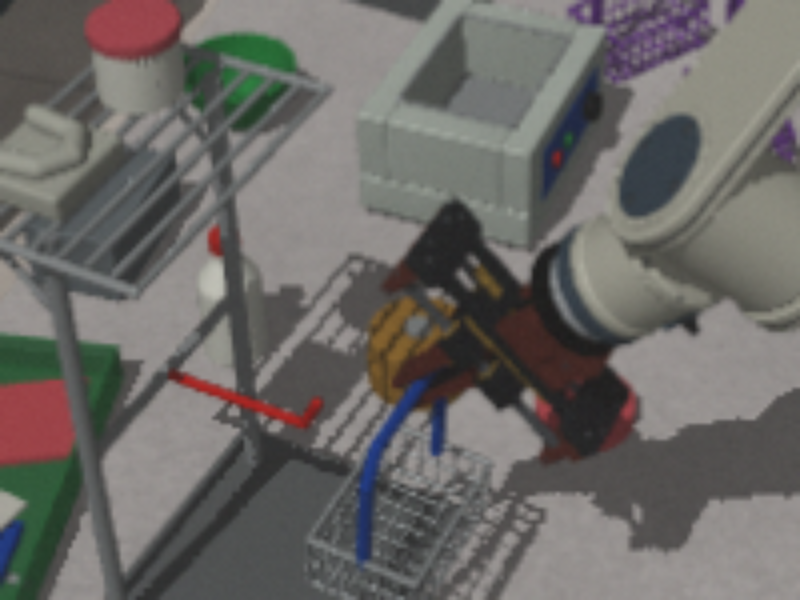

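The basket hangs just in front of the hook, with the bar above the tip (crop (315,405)). I'll advance over the hook.

```bash
python3 -m creep '{"delta_pos":[[0,0.003,0.003],[0,0.006,0.0058],[0,0.006,0.0058],[0,0.006,0.0058],[0,0.006,0.0058],[0,0.006,0.0058],[0,0.006,0.0058],[0,0.006,0.0058],[0,0.006,0.0058],[0,0.006,0.0058],[0,0.006,0.0058],[0,0.006,0.0058],[0,0.0036,0.004],[0,0,0],[0,0,0]],"twist":[[0,0,0],[0,0,0],[0,0,0],[0,0,0],[0,0,0],[0,0,0],[0,0,0],[0,0,0],[0,0,0],[0,0,0],[0,0,0],[0,0,0],[0,0,0],[0,0,0],[0,0,0]]}'
python3 - <<'E'
from h import *
c=np.array([588,262,200])-28*np.array([.148,.989,0])
goal(c,-8.5,44)
grab('side','side4');grab('wrist','w4')
a=load('side4')['im'][190:320,160:333,::-1];b=load('w4')['im'][:,:,::-1]
cv2.imwrite('pics/v5.png',np.hstack([cv2.resize(a,(400,300),interpolation=2),cv2.resize(b,(400,300))]))
E
```

```text
t: 11.48
ee_pos: [596.5, 229.8, 226.1]
orientation: [1.88, 1.619, 0.655]
ft_force: [-0.0, 0.7, -2.8]
width: 9.3
grasp_force: 30.0
t 11.48 F [-0.   0.7 -2.8] w 9.3 
ee [596.5 229.8 226.1] twist [ 0.  0. -0.] world d [  0.5   2.6 -39.8] tool d now [  2.6 -27.6  28.6] tool d after turn [  2.6 -27.6  28.7]
G [[0.148, 0.711, 0.687], [0.989, -0.106, -0.103], [0.0, 0.695, -0.719]]
```

View pics/v5.png

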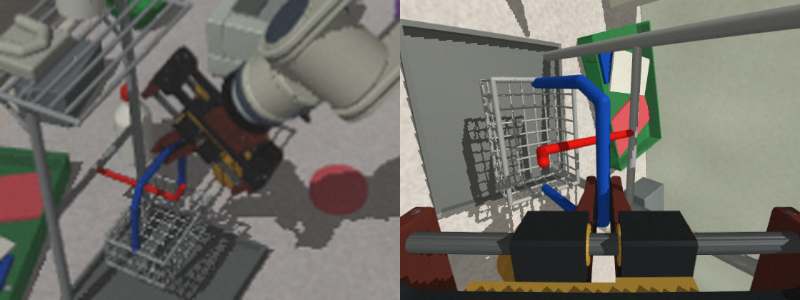

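The hook passes under the middle of the bar, with its tip in front of the bar. I'll lower it and watch the force.

```bash
python3 -m creep '{"delta_pos":[[0,-0.0028,0.0029],[0,-0.0028,0.0029],[0,-0.0028,0.0029],[0,-0.0028,0.0029],[0,-0.0028,0.0029],[0,-0.0028,0.0029],[0,-0.0028,0.0029],[0,-0.0028,0.0029],[0,-0.0014,0.0014],[0,-0.0014,0.0014],[0,0,0],[0,0,0]],"twist":[[0,0,0],[0,0,0],[0,0,0],[0,0,0],[0,0,0],[0,0,0],[0,0,0],[0,0,0],[0,0,0],[0,0,0],[0,0,0],[0,0,0]]}'
python3 -m creep '{"delta_pos":[[0,-0.0007,0.0007],[0,0,0]],"twist":[[0,0,0],[0,0,0]]}'
python3 -m creep '{"delta_pos":[[0,-0.0007,0.0007],[0,0,0]],"twist":[[0,0,0],[0,0,0]]}'
```

```text
t: 12.58
ee_pos: [597.7, 233.8, 200.2]
orientation: [1.895, 1.627, 0.633]
ft_force: [-0.5, 1.1, -2.7]
width: 9.3
grasp_force: 30.0
t: 12.75
ee_pos: [597.8, 234.0, 199.6]
orientation: [1.895, 1.627, 0.633]
ft_force: [-0.8, 0.5, -2.6]
width: 9.0
grasp_force: 30.0
t: 12.92
ee_pos: [597.8, 234.1, 198.9]
orientation: [1.896, 1.628, 0.632]
ft_force: [-0.1, 0.0, -3.0]
width: 9.1
grasp_force: 30.0
```

It only dropped 27 mm and the orientation drifted, so a joint is probably at its limit. Checking.

```bash
python3 -c "
from h import *
print(np.round(get_obs()['qpos'],3))
for l in (44,41,38,36):goal(np.array([588,262,199])-28*np.array([.148,.989,0]),-8.5,l)" | grep -v ^G
```

```text
[ 0.576  0.371  2.033 -1.311  0.491  1.856]
t 12.92 F [-0.1  0.  -3. ] w 9.1 
ee [597.8 234.1 198.9] twist [-1.2  0.4 -0. ] world d [ -0.9  -1.8 -13.6] tool d now [-1.8 -9.7  9.6] tool d after turn [-1.9 -9.9  9.3]
t 12.92 F [-0.1  0.  -3. ] w 9.1 
ee [597.8 234.1 198.9] twist [ 1.8  0.4 -0. ] world d [ -1.6  -1.7 -14.3] tool d now [ -1.8 -10.7   9.6] tool d after turn [ -1.9 -10.4   9.9]
t 12.92 F [-0.1  0.  -3. ] w 9.1 
ee [597.8 234.1 198.9] twist [ 4.8  0.4 -0.1] world d [ -2.4  -1.6 -14.9] tool d now [ -1.8 -11.7   9.5] tool d after turn [ -1.9 -10.8  10.4]
t 12.92 F [-0.1  0.  -3. ] w 9.1 
ee [597.8 234.1 198.9] twist [ 6.8  0.4 -0.1] world d [ -2.9  -1.5 -15.3] tool d now [ -1.8 -12.3   9.4] tool d after turn [ -1.9 -11.1  10.8]
```

Joint 4 is at its -1.31 limit. I'll take back about 7° of lean, which also brings the basket upright; the bar is now low enough to clear the shelf.

```bash
python3 -m creep '{"delta_pos":[[0,0,0],[0,0,0],[0,0,0],[0,0,0],[0,0,0]],"twist":[[1.7,0,0],[1.7,0,0],[1.7,0,0],[1.7,0.3,0],[0,0,0]]}'; python3 -c "
from h import *
print(np.round(get_obs()['qpos'],3))
goal(np.array([588,262,199])-28*np.array([.148,.989,0]),-8.5,36)"
```

```text
t: 13.33
ee_pos: [598.7, 234.2, 199.9]
orientation: [1.981, 1.701, 0.553]
ft_force: [-0.0, 0.3, -3.5]
width: 9.0
grasp_force: 30.0
[ 0.534  0.354  1.976 -0.937  0.48   1.464]
t 13.33 F [-0.   0.3 -3.5] w 9.0 
ee [598.7 234.2 199.9] twist [-0.   0.1 -0.2] world d [ -3.8  -1.5 -16.3] tool d now [ -2.1 -12.4  11.1] tool d after turn [ -2.1 -12.4  11.1]
G [[0.148, 0.8, 0.581], [0.989, -0.12, -0.087], [0.0, 0.588, -0.809]]
```

```bash
python3 -m creep '{"delta_pos":[[0,-0.0015,0.002],[0,-0.0015,0.002],[0,-0.0015,0.002],[0,-0.0015,0.002],[0,-0.0015,0.002],[0,0,0],[0,0,0]],"twist":[[0,0,0],[0,0,0],[0,0,0],[0,0,0],[0,0,0],[0,0,0],[0,0,0]]}'
for i in 1; do :; done
python3 -m creep '{"delta_pos":[[0,-0.0009,0.0012],[0,0,0]],"twist":[[0,0,0],[0,0,0]]}'
python3 -m creep '{"delta_pos":[[0,-0.0009,0.0012],[0,0,0]],"twist":[[0,0,0],[0,0,0]]}'
```

```text
t: 13.92
ee_pos: [597.4, 234.2, 186.2]
orientation: [1.979, 1.702, 0.551]
ft_force: [-1.2, 0.2, -2.2]
width: 9.0
grasp_force: 30.0
t: 14.08
ee_pos: [597.8, 234.2, 185.3]
orientation: [1.979, 1.701, 0.552]
ft_force: [-2.0, -0.5, 1.9]
width: 9.3
grasp_force: 30.0
t: 14.25
ee_pos: [598.1, 234.1, 184.5]
orientation: [1.979, 1.7, 0.553]
ft_force: [-4.3, -2.6, 6.4]
width: 9.1
grasp_force: 30.0
```

Contact came at bar z ≈ 200 mm, as expected (190 + 9), and the force has reversed, so the hook is carrying it. I'll ease up slightly, open partway, and look before retracting.

```bash
python3 -m creep '{"delta_pos":[[0,0.0006,-0.0008],[0,0,0],[0,0,0]],"twist":[[0,0,0],[0,0,0],[0,0,0]]}'; python3 -m creep '{"delta_pos":[[0,0,0],[0,0,0],[0,0,0],[0,0,0],[0,0,0],[0,0,0],[0,0,0],[0,0,0]],"twist":[[0,0,0],[0,0,0],[0,0,0],[0,0,0],[0,0,0],[0,0,0],[0,0,0],[0,0,0]]}' 0.5
python3 - <<'E'
from h import *
grab('side','side5');grab('wrist','w5')
a=load('side5')['im'][190:320,160:333,::-1];b=load('w5')['im'][:,:,::-1]
cv2.imwrite('pics/v6.png',np.hstack([cv2.resize(a,(400,300),interpolation=2),cv2.resize(b,(400,300))]))
E
```

```text
t: 14.5
ee_pos: [597.9, 234.1, 185.1]
orientation: [1.979, 1.701, 0.552]
ft_force: [-0.8, -2.5, 3.9]
width: 9.1
grasp_force: 30.0
t: 15.17
ee_pos: [597.5, 234.2, 184.4]
orientation: [1.98, 1.702, 0.551]
ft_force: [-0.3, 1.0, 0.7]
width: 44.2
grasp_force: 0.0
```

View pics/v6.png

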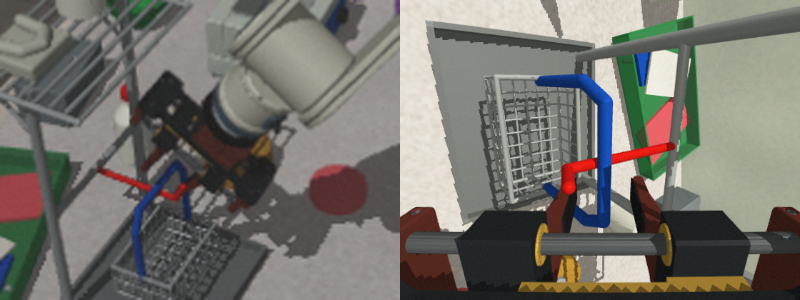

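The basket hangs on the hook with the bar free between the open fingers (half-scale wrist view: bar at column 603, fingers at 562 and 640). I'll retract straight back along the tool axis, shifting slightly away from the hook.

```bash
python3 -m creep '{"delta_pos":[[-0.001,0,-0.005],[-0.001,0,-0.007],[-0.001,0,-0.01],[0,0,-0.012],[0,0,-0.012],[0,0,-0.012],[0,0,-0.012],[0,0,-0.015],[0,0,-0.015],[0,0,-0.015],[0,0,-0.015],[0,0,-0.015],[0,0,-0.015],[0,0,0],[0,0,0]],"twist":[[0,0,0],[0,0,0],[0,0,0],[0,0,0],[0,0,0],[0,0,0],[0,0,0],[0,0,0],[0,0,0],[0,0,0],[0,0,0],[0,0,0],[0,0,0],[0,0,0],[0,0,0]]}'
python3 -m creep '{"delta_pos":[[0,0,0],[0,0,0],[0,0,0],[0,0,0],[0,0,0],[0,0,0],[0,0,0],[0,0,0],[0,0,0],[0,0,0],[0,0,0],[0,0,0],[0,0,0],[0,0,0],[0,0,0],[0,0,0],[0,0,0],[0,0,0],[0,0,0],[0,0,0]],"twist":[[0,0,0],[0,0,0],[0,0,0],[0,0,0],[0,0,0],[0,0,0],[0,0,0],[0,0,0],[0,0,0],[0,0,0],[0,0,0],[0,0,0],[0,0,0],[0,0,0],[0,0,0],[0,0,0],[0,0,0],[0,0,0],[0,0,0],[0,0,0]]}'
python3 - <<'E'
from h import *
L=[]
for i in range(5):
    grab('side','s6%d'%i);f=load('s6%d'%i);b=uv(mask(f,(190,200,270,330),10,35));L.append(b);print(len(b),b.mean(0).round(2),b.min(0),b.max(0))
grab('wrist','w6');f=load('w6');b=uv(mask(f,(100,50,400,400),10,35));B=np.array([dep(f,*k) for k in b]);m=(B[:,2]>190)&(B[:,2]<225);print('bar',np.median(B[m],0).round(1),B[m].min(0).round(),B[m].max(0).round())
a=load('s64')['im'][190:320,160:333,::-1];b=f['im'][:,:,::-1]
cv2.imwrite('pics/v7.png',np.hstack([cv2.resize(a,(400,300),interpolation=2),cv2.resize(b,(400,300))]))
E
```

```text
t: 16.52
ee_pos: [504.0, 245.9, 315.1]
orientation: [1.979, 1.702, 0.555]
ft_force: [-0.2, 0.2, -0.0]
width: 43.6
grasp_force: 0.0
t: 18.18
ee_pos: [504.2, 245.4, 313.9]
orientation: [1.98, 1.702, 0.551]
ft_force: [0.1, -1.0, 0.5]
width: 43.7
grasp_force: 0.0
207 [225.67 281.62] [217. 260.] [240. 308.]
204 [225.53 281.82] [217. 260.] [240. 308.]
205 [225.74 281.63] [217. 260.] [240. 308.]
203 [225.48 281.89] [217. 260.] [240. 308.]
207 [225.74 281.73] [217. 260.] [240. 308.]
bar [589.2 266.2 201.5] [579. 210. 190.] [601. 315. 204.]
```

View pics/v7.png

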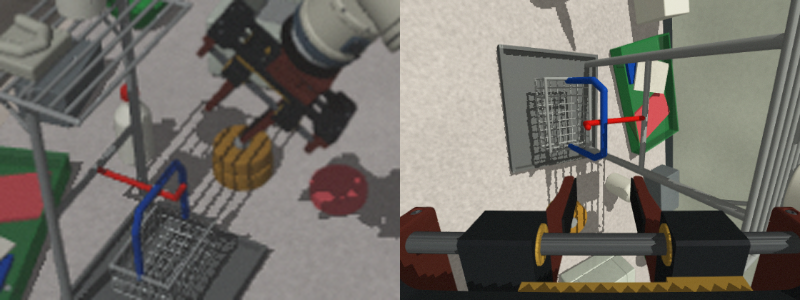

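The basket hangs level on the hook, with its bar at about (590, 264, 200). The robot is clear, and the mask centroid is steady to 0.3 px. I'll wait a few more seconds, then hand in.

```bash
for k in a b; do python3 -m creep '{"delta_pos":[[0,0,0],[0,0,0],[0,0,0],[0,0,0],[0,0,0],[0,0,0],[0,0,0],[0,0,0],[0,0,0],[0,0,0],[0,0,0],[0,0,0],[0,0,0],[0,0,0],[0,0,0],[0,0,0],[0,0,0],[0,0,0],[0,0,0],[0,0,0]],"twist":[[0,0,0],[0,0,0],[0,0,0],[0,0,0],[0,0,0],[0,0,0],[0,0,0],[0,0,0],[0,0,0],[0,0,0],[0,0,0],[0,0,0],[0,0,0],[0,0,0],[0,0,0],[0,0,0],[0,0,0],[0,0,0],[0,0,0],[0,0,0]]}' | head -1; done
python3 - <<'E'
from h import *
for i in range(4):
    grab('side','s7');f=load('s7');b=uv(mask(f,(190,200,270,330),10,35));print(b.mean(0).round(2))
print(close_job())
E
```

```text
t: 20.15
t: 21.82
[225.64 281.93]
[225.56 281.87]
[225.6  281.64]
[225.61 281.77]
the job is handed in; nothing more can be done
None
```

The basket hangs by its blue handle on the red hook, still in the last camera checks with the gripper clear, and I handed the job in at about 22 s; no verdict came back.

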